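# Unload the polished block from the ratchet bar clamp

## Task

The resin block held in the ratchet bar clamp on the grey work board is polished; unload it by pressing and pushing with the fingertips, without picking anything up. Press the release lever on top of the sliding jaw down and, keeping it down, push the jaw back along its bar until it stops, fully open. Then push the freed block, flat on the board, out of the open side of the clamp until all of it is clear past the tips of both jaws, and leave it there wholly on the board; leave the other things where they are.

Things in the scene. Friction and masses are not known exactly. Their poses are not given: they have to be found in the camera images.
- clamp_board: Grey work board, 250 x 300 x 12 mm (x, y, z), fixed on the worktop, a ratchet bar clamp screwed on along its far edge. Origin: centre of the underside; x points to the bar, y along the bar the way the jaw opens, z up. Both jaws are arms from the bar to x = -17 mm, 15 to 39 mm over the worktop; the clamp is open to -x.
- bar_mid (a point): Point on top of the toothed steel bar, at board x = 90, y = 0 mm, 44 mm over the worktop (teeth to 47.5). The bar is 10 mm thick and runs along y. The fixed jaw's head on it (y = -96 to -122 mm) is 56 mm high, the foot at its open end (y = 88 to 110 mm) 46 mm high. About 60 mm are free between the block's back and the bar, for a finger to reach down.
- sliding_jaw (a joint): Travel of the sliding jaw along the bar (m): 0 = as found, gripping the block; grows as it opens, towards board +y; 0.0705 = fully open, at its stop. With the release lever up the ratchet stops it from opening; with the lever down it slides with about 2 N of friction. Its head, 28 mm along the bar and 60 mm high, stands at board y = 0 plus this value.
- release_lever (a joint): Angle of the release lever on the sliding jaw's head (rad): 0 = up, ratchet engaged; 0.32 = down at its stop; the pawl is clear of the teeth from about 0.2. A spring lifts it again: on the middle of the paddle about 3 N to start, 4 N to hold it down. Its pin lies across the bar in the middle of the head, 53.5 mm over the worktop.
- lever_pad (a point): Middle of the top of the lever's thumb paddle (moves with lever and jaw): lever up, 71 mm over the worktop and 33 mm to board +y from the pin; sinks about 10 mm when fully pressed. The paddle is 32 x 38 mm (38 along the bar) and ends at its board +y side in an upturned lip 12 mm high, inner face 16 mm from this point, against which a finger can push the jaw.
- jaw_pad (a point): Middle of the sliding jaw's rubber gripping face (42 mm along board x, 21 mm high), 25.5 mm over the worktop, at board y = -25 mm plus the jaw's travel. The fixed jaw's face is opposite, at board y = -95 mm.
- block_mid (a point): Centre of the clear resin block with a beetle that is in the clamp: 34 x 70 x 22 mm (its x, y, z), 62 g, flat on the board (centre 23 mm over the worktop), its length along board y between the jaws. To be pushed to board -x: clear of the jaw tips when the centre is beyond board x = -34 mm, wholly on the board while short of x = -108 mm.
- next_block: Bystander: a smaller resin block, 30 x 44 x 20 mm, that waits on the board at its front left, about board x = -45, y = +112 mm. Origin at the centre of its underside.
- magnifier: Bystander: folding pocket magnifier, 38 x 30 x 18 mm, on the worktop to the left of the board. Origin at the centre of its underside.
- vial_blue: Bystander: specimen vial with a cap, 23 mm across, 60 mm high, upright on the worktop to the right of the board. Origin at the centre of its underside.
- dropper_white: Bystander: white dropper bottle, 33 mm across, 85 mm high, upright on the worktop behind the vial. Origin at the centre of its underside.
Not all that is in view belongs to the job. What is shaped like the part that bears block_mid but black or green is not meant.

How it is judged:
On the way, in this order (a step that is already met when the one before it is completed fails the run):
1. the release lever is pressed down while the jaw still holds the block (value of joint release_lever above 0.17 rad and value of joint sliding_jaw below 0.02 m), for 0.05 s.
2. the sliding jaw is pushed back to its stop (value of joint sliding_jaw above 0.064 m), for 0.1 s.
3. the block is pushed out past the tips of the jaws (x of block_mid in the frame of clamp_board below -0.034 m), for 0.1 s.
At the end, for the whole second after the job is handed in: The sliding jaw stands within 6.5 mm of its open stop (joint above 0.064); the block lies at rest and flat on the board in front of the clamp, its centre 34 to 108 mm from the board's centre line towards board -x and between y = -117 and +117 mm (value of joint sliding_jaw above 0.064 m and x of block_mid in the frame of clamp_board between -0.108 and -0.034 m and y of block_mid in the frame of clamp_board between -0.117 and 0.117 m and height (world z) of block_mid between 0.02 and 0.026 m and angle between block_mid's own z axis and vertical below 0.1 rad and linear speed of resin_block below 0.01 m/s); the robot touches nothing.
It fails at once if the block is lifted off the board (height (world z) of block_mid above 0.033 m).
It fails at once if the block is tipped (angle between block_mid's own z axis and vertical above 0.35 rad).
It fails at once if a bystander is pushed aside (distance of any of next_block, magnifier, vial_blue, dropper_white from where it was at the start of the episode above 0.015 m).
It also fails if it takes over 45 s, if anything falls off the work surface, if the arm or the gripper's body presses on something with over 40 N, if the wrist force passes 120 N, or if a joint passes its speed limit or range.

## Robot

A 6-joint arm with a two-finger parallel gripper is mounted at the origin on a cart in front of the work surface, level with it; the furniture and walls round the work are solid. World frame = base frame: x ahead of the robot, y to its left, z up, the work surface at z = 0. Lengths are in m, angles in rad, forces in N, time in s.
With the tool pointing down it reaches from about 0.375 to 0.925 m from the base axis. Payload 5.7 kg.
Tool frame: the origin (TCP) lies at the centre of the arm's flange, where the gripper is bolted on; the fingertips stand 182 mm ahead of it and the grasp point (between the pads) lies 163 mm ahead of it; z points along the fingers, y is the line along which they close (so a half turn about z gives the same grasp; the last joint's range is limited). The gripper opens to 88 mm and grips with 3 to 60 N. Pads are 20 mm wide; open, the fingers measure 115 mm over their backs; the gripper's body (75 mm by 178 mm) begins 61 mm behind the grasp point.
Start: joints at [1.209, 0.359, 1.51, -0, 1.272, -0.115], TCP at [0.147, 0.582, 0.405] pointing down, gripper open.
Joint ranges: [-2.97, 2.97], [-1.01, 2.36], [0.21, 2.38], [-0.96, 4.11], [0.2, 2.71], [-2.98, 2.98]. Speed limits (rad/s): [2.39, 2.39, 3.14, 3.14, 3.14, 3.14].

## Interface

Orientations are given as [roll, pitch, yaw] about the fixed x, y, z axes, in that order (R = Rz(yaw) Ry(pitch) Rx(roll)).
In Python, from bench import * gives the robot as it stands.
- The arm moves only by the tool arm_command, never from a script. Its argument "increments" is a list of rows, each a list of 7 numbers: the shift along the tool's x, y, z in mm, then the turn, a rotation vector about the tool's x, y, z in rad, then the opening, from 0 (shut) to 1 (fully open). A call has 1 to 10 rows; each row is the pose to reach, as a shift and turn from the pose commanded when the call began, along the tool's axes at that moment; what a row does not reach only later rows make up. A row lasts 1/8 s, in which the tool goes at most 62.5 mm and 10.7 degrees, less where a joint would pass 70% of its speed; a pose out of reach is approached as far as the arm can. A call with a gripper value outside its range is refused whole. The fingers move at their own pace and stop on an object; "squeeze" is the grip in N (left out, the last holds). Time passes only in rows, so rows that repeat a pose let the fingers close. It gives the time, the measured TCP pose, the force, the opening and the grip force at its end, in the units of the state.
- get_obs(): the state, without advancing time (a new reading comes with each control period).
- grab_frame(name): name is "side" or "top" or "wrist"; returns a dict with "img" (480x640x3 uint8, blue, green, red), "z_map" (480x640 float32, m along the optical axis (not along the pixel's ray), 0 where there is no reading), "K" (3x3 intrinsics, pixels), "pose" (4x4, takes a point from camera to world coordinates); the wrist camera has in their place "mount" (4x4, takes a point from camera to tool coordinates, whose origin is the TCP and whose axes are the flange's). Camera axes: x right, y down, z forward; pixel columns grow to the right and rows downward; lengths in m; the calibration is good to about 2 mm. A picture is of the moment at which its call begins: read the wrist's pose just before it.
- close_job(): hands the job in; it is judged then, once.
Trained networks look in the newest picture that a camera, given by its name, has taken for a name from the list of things; names that differ only in an ending like _2 or _b are one class to them, and where a whole thing is asked for, a point or a joint stands for the part that bears it (a point fixed in the world has none). Each returns a list of dicts, best first, with "score" (0 to 1); they miss things now and then, are a little off and sometimes report something else, mostly with a low value. They report only what shows in the picture. A call takes as long as a camera call. They do not tell look-alikes from the thing itself.
- recognise(camera, thing): "bbox" ([centre column, centre row, width, height] in pixels, round what is visible of it).
- silhouettes(camera, thing): "mask" (480x640 bool, what is visible of it) and "bbox" ([centre column, centre row, width, height] in pixels, round what is visible of it).
The state is a dict: "t": time; "joint_positions": joint angles; "joint_velocities": joint speeds; "joint_torque": joint torques, N m; "tcp_pos": TCP position; "orientation": TCP orientation; "contact_force": force on the tool from outside, world axes, zero at the start; "wrist_torque": the same for the moment, N m; "grip_width": finger opening in m; "grip_force": force on a finger pad.
Only numpy, scipy, OpenCV 4.12 (cv2) and the standard library are available. Lean on these libraries where they do the work, as an engineer would, in place of code of your own. Each camera call takes 0.05 s, during which the arm holds its last target. There are 200 camera calls.

## Working session

There is one attempt and no reset: what is moved stays moved. The work goes in short steps, Python scripts to look and compute and a tool call to move; the robot and the scene stay as the last step left them, time stands still between calls to the robot, and variables do not carry over. Pictures are saved under pics/ and viewed, at most 10 in all, crops included, and the job is handed in when it is done.

Besides the shell and the picture viewer there is one more tool, called after "Request:" as name(argument=value, ...), one argument or row to a line, values as JSON. arm_command: Moves the arm, as the interface text tells. Its arguments: {"type":"object","properties":{"increments":{"type":"array"},"squeeze":{"type":"number"}},"required":["increments"]}

```bash
mkdir -p pics; cat > h.py <<'E'
from bench import *
import numpy as np, cv2
from scipy.spatial.transform import Rotation as R
def T_tool():
    o=get_obs(); T=np.eye(4); T[:3,:3]=R.from_euler('xyz',o['orientation']).as_matrix(); T[:3,3]=o['tcp_pos']; return T
def cloud(f,T=None):
    P=f['pose'] if 'pose' in f else T@f['mount']
    z=f['z_map']; v,u=np.mgrid[:480,:640]; K=f['K']
    p=np.stack([(u-K[0,2])/K[0,0]*z,(v-K[1,2])/K[1,1]*z,z],-1)
    w=p@P[:3,:3].T+P[:3,3]; w[z==0]=np.nan; return w
E
python3 - <<'E'
from h import *
print(get_obs())
f=grab_frame('top'); cv2.imwrite('pics/top.png',f['img']); w=cloud(f); print(f['K'],f['pose'].round(3))
for n in ['clamp_board','sliding_jaw','release_lever','block_mid','next_block','magnifier','vial_blue','dropper_white','jaw_pad']:
    for d in silhouettes('top',n)[:3]:
        p=w[d['mask']]; print(n,round(d['score'],2),np.round(d['bbox']),np.nanmedian(p,0).round(3))
        if n=='clamp_board': 
            m=d['mask']; q=p[abs(p[:,2]-.012)<.004][:,:2]; print(cv2.minAreaRect((q*1000).astype(np.float32)))
f=grab_frame('side'); cv2.imwrite('pics/side.png',f['img'])
E
```

```text
{'t': 0.0, 'joint_positions': array([ 1.20889915e+00,  3.59482373e-01,  1.51141374e+00,  5.03020754e-06,
        1.27249909e+00, -1.15085993e-01]), 'joint_velocities': array([ 0.0010131 ,  0.00131954, -0.00130546,  0.00121577, -0.00133306,
        0.00067413]), 'joint_torque': array([-7.16685804e-05, -5.15376985e+01, -2.70733720e+01,  6.75423886e-02,
        3.48574750e-02, -1.45493345e-04]), 'tcp_pos': array([0.1464593 , 0.58148316, 0.40382989]), 'orientation': array([-3.13980258e+00, -2.11764553e-04,  2.89477980e+00]), 'contact_force': array([0.34247969, 0.38085259, 0.41468508]), 'wrist_torque': array([0.0121884 , 0.06800119, 0.00133566]), 'grip_force': 0.0, 'grip_width': 0.0879080832133849}
[[485.46705751   0.         320.00401119]
 [  0.         485.46705751 246.87580875]
 [  0.           0.           1.        ]] [[ 0.005 -0.986  0.168  0.41 ]
 [-1.    -0.009 -0.019  0.04 ]
 [ 0.02  -0.167 -0.986  0.905]
 [ 0.     0.     0.     1.   ]]
clamp_board 0.79 [289. 242. 172. 148.] [0.564 0.081 0.012]
((570.7068481445312, 78.8302993774414), (300.06781005859375, 250.14834594726562), 85.10114288330078)
sliding_jaw 0.77 [286. 215.  46.  75.] [0.65  0.07  0.057]
sliding_jaw 0.68 [289. 245. 169. 150.] [0.564 0.081 0.012]
release_lever 0.6 [285. 186.  46.  20.] [0.661 0.1   0.07 ]
block_mid 0.81 [306. 357.  43.  27.] [0.364 0.049 0.022]
block_mid 0.73 [320. 239.  40.  24.] [0.574 0.018 0.034]
block_mid 0.73 [400. 145.  29.  39.] [ 0.763 -0.126  0.021]
next_block 0.9 [228. 255.  29.  24.] [0.542 0.192 0.032]
magnifier 0.74 [177. 236.  24.  23.] [0.581 0.29  0.017]
vial_blue 0.52 [392. 248.  16.  14.] [ 0.557 -0.104  0.058]
vial_blue 0.18 [177. 237.  21.  23.] [0.58  0.291 0.016]
dropper_white 0.77 [405. 195.  21.  26.] [ 0.653 -0.133  0.045]
jaw_pad 0.68 [286. 213.  44.  81.] [0.649 0.071 0.051]
```

View pics/top.png

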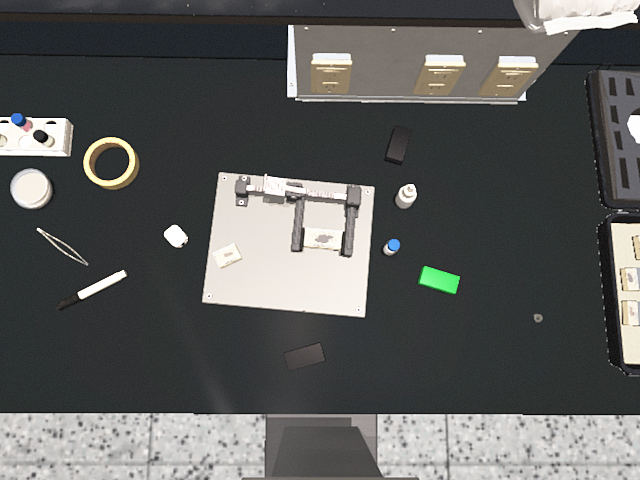

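View pics/side.png

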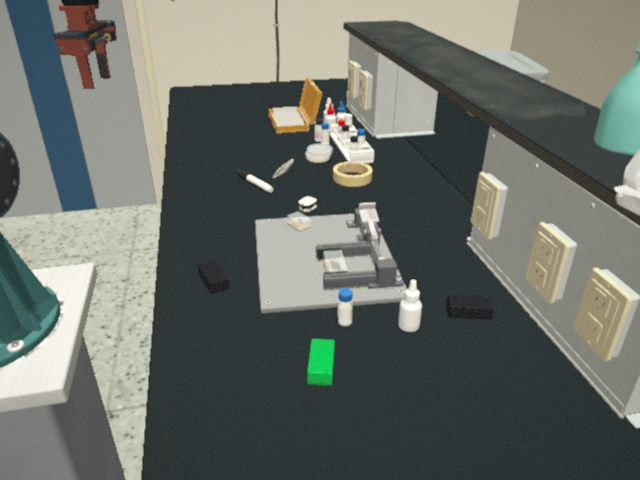

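The top view shows the board, with the bar along its far edge and the lever paddle near (275,186). The clear block sits between the jaws at (322,239), and the black and green blocks lie off the board. From the side, nothing stands tall near the clamp apart from the vial and the dropper. The board is at (0.5707, 0.0788), yaw about -4.9°. I'll move above the lever pad with the gripper shut.

Request:
arm_command(
  increments=[
    [-618,-337,0,0,0,-0.161,0],
    [-618,-337,0,0,0,-0.161,0],
    [-618,-337,0,0,0,-0.161,0],
    [-618,-337,0,0,0,-0.161,0],
    [-618,-337,0,0,0,-0.161,0],
    [-618,-337,0,0,0,-0.161,0],
    [-618,-337,0,0,0,-0.161,0],
    [-618,-337,0,0,0,-0.161,0],
    [-618,-337,0,0,0,-0.161,0],
    [-618,-337,0,0,0,-0.161,0],
  ],
  squeeze=10,
)

```text
t: 1.8
tcp_pos: [0.6069, 0.1559, 0.4048]
orientation: [3.141, 0.0, 3.056]
contact_force: [0.8, -0.0, 0.3]
grip_width: 0.0008
grip_force: 0.0
```

Request:
arm_command(
  increments=[
    [-60,-47,0,0,0,0,0],
    [-60,-47,0,0,0,0,0],
    [-60,-47,0,0,0,0,0],
  ],
)

```text
t: 2.17
tcp_pos: [0.6615, 0.1052, 0.4042]
orientation: [3.141, -0.001, 3.054]
contact_force: [-0.1, 0.7, -0.2]
grip_width: 0.0004
grip_force: 0.0
```

```bash
python3 - <<'E'
from h import *
T=T_tool(); f=grab_frame('wrist'); cv2.imwrite('pics/w1.png',f['img']); w=cloud(f,T)
print(get_obs()['tcp_pos'],get_obs()['orientation'],f['mount'].round(3))
P=T@f['mount']; K=f['K']
a=-0.0855; Rb=np.array([[np.cos(a),-np.sin(a)],[np.sin(a),np.cos(a)]]); c=np.array([.5707,.0788])
wb=w.copy(); wb[...,:2]=(w[...,:2]-c)@Rb
def pix(b):
    p=np.r_[c+Rb@np.array(b[:2]),b[2],1]; q=np.linalg.inv(P)@p; q=K@q[:3]; return (q[:2]/q[2]).round()
for n,b in [('pad',(.09,.033,.071)),('barmid',(.09,0,.06)),('block',(.004,-.06,.034)),('fixedhead',(.09,-.109,.056)),('foot',(.09,.099,.046))]: print(n,pix(b))
for n in ['release_lever','sliding_jaw','block_mid']:
    for d in silhouettes('wrist',n)[:2]:
        p=wb[d['mask']]; print(n,round(d['score'],2),np.round(d['bbox']),np.nanmedian(p,0).round(4),np.nanpercentile(p,2,0).round(4),np.nanpercentile(p,98,0).round(4))
m=(wb[...,2]>.0665)&(wb[...,2]<.095)&(abs(wb[...,0]-.09)<.04)&(wb[...,1]>-.02)&(wb[...,1]<.08)
print(m.sum(),np.nanpercentile(wb[m],[1,10,50,90,99],0).round(4))
E
```

```text
[0.66064216 0.10616311 0.40428629] [ 3.14122073e+00 -1.55383821e-03  3.05565270e+00] [[-0.    -0.963 -0.27   0.074]
 [ 1.     0.    -0.001 -0.001]
 [ 0.001 -0.27   0.963  0.02 ]
 [ 0.     0.     0.     1.   ]]
pad [323. 223.]
barmid [288. 220.]
block [224. 125.]
fixedhead [173. 219.]
foot [391. 216.]
release_lever 0.89 [304. 226.  85.  35.] [0.0893 0.028  0.0701] [ 0.0745 -0.0231  0.0559] [0.1048 0.052  0.0867]
sliding_jaw 0.91 [303. 171.  90. 142.] [ 0.0773 -0.0057  0.0571] [-0.013  -0.0248  0.0239] [0.1039 0.05   0.086 ]
block_mid 0.65 [129. 312.  45.  65.] [ 0.2079 -0.1855  0.022 ] [ 0.1772 -0.2088  0.0023] [ 0.2464 -0.1683  0.0239]
block_mid 0.63 [304. 173.  86. 146.] [ 0.0773 -0.0057  0.0572] [-0.0121 -0.0247  0.0232] [0.1041 0.0501 0.086 ]
1514 [[0.0742 0.0142 0.0668]
 [0.0766 0.0179 0.0681]
 [0.0892 0.0344 0.0714]
 [0.1022 0.049  0.085 ]
 [0.1054 0.053  0.0874]]
```

View pics/w1.png

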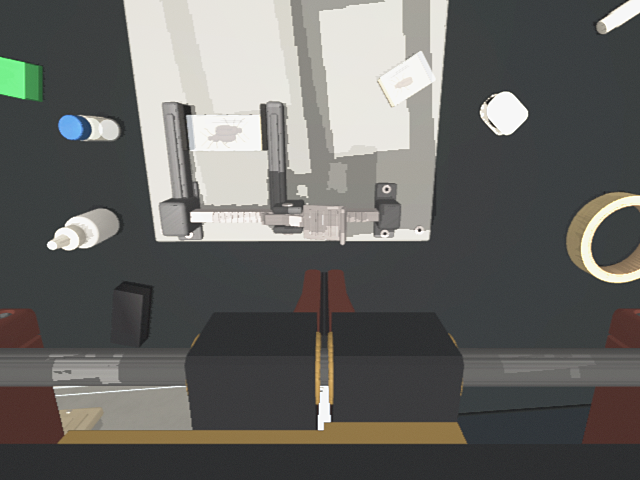

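The shut fingers are almost directly above the paddle, which shows at (323,223). The block is between the jaws at (224,132). I'll come down and press.

Request:
arm_command(
  increments=[
    [-1.5,-1,60,0,0,0,0],
    [-1.5,-1,120,0,0,0,0],
    [-1.5,-1,140,0,0,0,0],
    [-1.5,-1,145,0,0,0,0],
    [-1.5,-1,145,0,0,0,0],
  ],
)

```text
t: 3.0
tcp_pos: [0.6628, 0.1053, 0.2606]
orientation: [3.141, 0.001, 3.057]
contact_force: [-0.3, 0.4, -0.9]
grip_width: 0.0005
grip_force: 0.0
```

Request:
arm_command(
  increments=[
    [0,0,3,0,0,0,0],
    [0,0,6,0,0,0,0],
    [0,0,9,0,0,0,0],
    [0,0,12,0,0,0,0],
    [0,0,12,0,0,0,0],
  ],
)

```text
t: 3.62
tcp_pos: [0.6631, 0.1046, 0.2478]
orientation: [3.141, 0.001, 3.056]
contact_force: [1.3, 1.3, 2.9]
grip_width: 0.0001
grip_force: 1.4
```

Request:
arm_command(
  increments=[
    [0,0,2,0,0,0,0],
    [0,0,4,0,0,0,0],
    [0,0,4,0,0,0,0],
  ],
)

```text
t: 4.0
tcp_pos: [0.663, 0.1047, 0.2438]
orientation: [3.141, 0.001, 3.056]
contact_force: [0.9, 3.5, 4.6]
grip_width: 0.0007
grip_force: 2.4
```

Request:
arm_command(
  increments=[
    [0,0,1.5,0,0,0,0],
    [0,0,3,0,0,0,0],
    [0,0,3,0,0,0,0],
  ],
)

```text
t: 4.38
tcp_pos: [0.663, 0.1048, 0.2423]
orientation: [3.141, 0.001, 3.056]
contact_force: [-2.0, 4.2, 13.7]
grip_width: 0.0003
grip_force: 7.1
```

Request:
arm_command(
  increments=[
    [0,3,0.7,0,0,0,0],
    [0,6,1.5,0,0,0,0],
    [0,12,1.5,0,0,0,0],
    [0,18,1.5,0,0,0,0],
    [0,24,1.5,0,0,0,0],
    [0,30,1.5,0,0,0,0],
    [0,30,1.5,0,0,0,0],
  ],
)

```text
t: 5.25
tcp_pos: [0.6656, 0.1342, 0.2421]
orientation: [-3.141, 0.002, 3.056]
contact_force: [-4.2, 0.6, 21.5]
grip_width: 0.0004
grip_force: 10.9
```

```bash
python3 - <<'E'
from h import *
f=grab_frame('top'); w=cloud(f); print(get_obs()['contact_force'],get_obs()['tcp_pos'])
a=-0.0855; Rb=np.array([[np.cos(a),-np.sin(a)],[np.sin(a),np.cos(a)]]); c=np.array([.5707,.0788])
w[...,:2]=(w[...,:2]-c)@Rb
# sliding jaw arm: height 30-45 mm, x 0..0.06
m=(abs(w[...,2]-.039)<.004)&(abs(w[...,0]-.045)<.02); y=w[m][:,1]; print(np.histogram(y,np.arange(-.13,.1,.01)))
print(np.sort(y[y>-.08])[[0,len(y[y>-.08])//2,-1]])
E
```

```text
[-4.52474704  0.88364838 21.45319526] [0.66552827 0.13418847 0.24202561]
(array([ 0, 47, 98,  0,  2,  1,  1,  2,  1,  2,  0,  0,  0,  0,  0,  0,  0,
        0,  0,  0,  0,  0]), array([-1.30000000e-01, -1.20000000e-01, -1.10000000e-01, -1.00000000e-01,
       -9.00000000e-02, -8.00000000e-02, -7.00000000e-02, -6.00000000e-02,
       -5.00000000e-02, -4.00000000e-02, -3.00000000e-02, -2.00000000e-02,
       -1.00000000e-02, -5.55111512e-17,  1.00000000e-02,  2.00000000e-02,
        3.00000000e-02,  4.00000000e-02,  5.00000000e-02,  6.00000000e-02,
        7.00000000e-02,  8.00000000e-02,  9.00000000e-02]))
[-0.0749985  -0.04551988  0.47877967]
```

Request:
arm_command(
  increments=[
    [0,7,0,0,0,0,0],
    [0,14,0,0,0,0,0],
    [0,21,0,0,0,0,0],
    [0,28,0,0,0,0,0],
    [0,34,0,0,0,0,0],
    [0,38,0,0,0,0,0],
    [0,38,0,0,0,0,0],
  ],
)

```text
t: 6.18
tcp_pos: [0.6688, 0.172, 0.2421]
orientation: [-3.141, 0.002, 3.056]
contact_force: [-5.0, 1.0, 22.0]
grip_width: 0.0005
grip_force: 10.7
```

Request:
arm_command(
  increments=[
    [0,3,0,0,0,0,0],
    [0,6,0,0,0,0,0],
    [0,6,0,0,0,0,0],
  ],
)

```text
t: 6.55
tcp_pos: [0.6692, 0.1766, 0.242]
orientation: [-3.138, 0.001, 3.057]
contact_force: [-4.2, -4.6, 21.7]
grip_width: 0.0001
grip_force: 10.6
```

```bash
python3 - <<'E'
from h import *
T=T_tool(); f=grab_frame('wrist'); cv2.imwrite('pics/w2.png',f['img'])
E
```

```text
(no output)
```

View pics/w2.png

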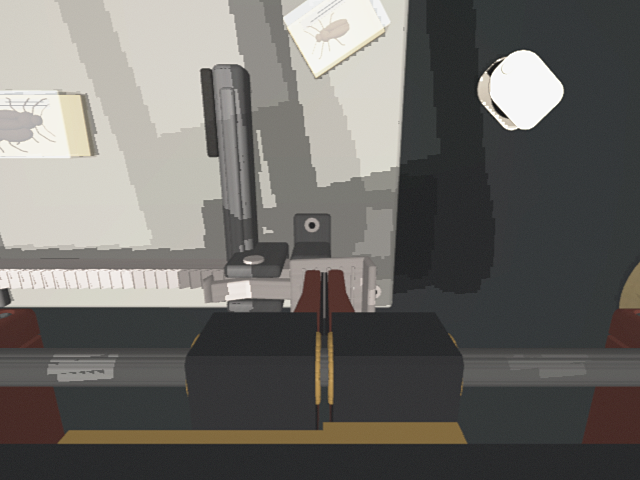

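The jaw has moved close to the foot and the block is free at (40,125). I'll push until the force shows the stop.

Request:
arm_command(
  increments=[
    [0,2,0,0,0,0,0],
    [0,4,0,0,0,0,0],
    [0,4,0,0,0,0,0],
  ],
)

```text
t: 6.98
tcp_pos: [0.6699, 0.1799, 0.2416]
orientation: [-3.137, 0.002, 3.057]
contact_force: [-3.0, -7.3, 19.7]
grip_width: 0.0002
grip_force: 9.2
```

Request:
arm_command(
  increments=[
    [0,2,0,0,0,0,0],
    [0,4,0,0,0,0,0],
    [0,4,0,0,0,0,0],
  ],
)

```text
t: 7.35
tcp_pos: [0.6704, 0.1839, 0.2412]
orientation: [-3.137, 0.002, 3.057]
contact_force: [-2.0, -7.1, 16.2]
grip_width: 0.0012
grip_force: 7.6
```

```bash
cat >> h.py <<'E'
a=-0.0855; Rb=np.array([[np.cos(a),-np.sin(a)],[np.sin(a),np.cos(a)]]); c=np.array([.5707,.0788])
def board(w):
    w=w.copy(); w[...,:2]=(w[...,:2]-c)@Rb; return w
E
python3 - <<'E'
from h import *
T=T_tool(); f=grab_frame('wrist'); wb=board(cloud(f,T)); print(get_obs()['contact_force'])
m=(abs(wb[...,2]-.03)<.011)&(wb[...,0]>-.02)&(wb[...,0]<.024)&(wb[...,1]>0)&(wb[...,1]<.09)
p=wb[m]; print(m.sum(),np.percentile(p,[1,5,50,95,99],0).round(4))
E
```

```text
[-1.44876837 -6.49326539 16.24244446]
4217 [[-0.0162  0.0447  0.0207]
 [-0.014   0.0459  0.0252]
 [ 0.0032  0.0574  0.0359]
 [ 0.0218  0.0651  0.0394]
 [ 0.0236  0.0653  0.04  ]]
```

The pad face is at board y ≈ 45 mm, so travel is about 70 mm: at the stop. I'll lift clear.

Request:
arm_command(
  increments=[
    [0,-2,5,0,0,0,0],
    [0,-3,-10,0,0,0,0],
    [0,-3,-40,0,0,0,0],
    [0,-3,-90,0,0,0,0],
    [0,-60,-90,0,0,0,0],
    [0,-120,-90,0,0,0,0.3],
    [0,-155,-90,0,0,0,0.3],
    [0,-165,-90,0,0,0,0.3],
    [0,-165,-90,0,0,0,0.3],
  ],
)

```text
t: 8.52
tcp_pos: [0.6553, 0.0215, 0.3286]
orientation: [-3.141, -0.002, 3.055]
contact_force: [0.1, 0.5, -1.0]
grip_width: 0.0263
grip_force: 0.0
```

```bash
python3 - <<'E'
from h import *
T=T_tool(); f=grab_frame('wrist'); cv2.imwrite('pics/w3.png',f['img']); wb=board(cloud(f,T)); o=get_obs(); print(o['contact_force'],o['tcp_pos'],'tcp board',(o['tcp_pos'][:2]-c)@Rb)
m=(abs(wb[...,2]-.034)<.004)&(wb[...,0]>-.05)&(wb[...,0]<.05)&(wb[...,1]>-.092)&(wb[...,1]<0)
print('block',m.sum(),np.percentile(wb[m],[2,50,98],0).round(4))
for d in silhouettes('wrist','block_mid')[:3]:
    p=wb[d['mask']]; print(round(d['score'],2),np.round(d['bbox']),np.nanpercentile(p,[2,50,98],0).round(4))
m=(abs(wb[...,2]-.03)<.011)&(wb[...,0]>-.02)&(wb[...,0]<.024)&(wb[...,1]>0)&(wb[...,1]<.09)
p=wb[m]; print('jaw',m.sum(),np.percentile(p,[1,50,99],0).round(4))
E
```

```text
[-0.06012976  0.54600623  0.25243185] [0.65547116 0.0223677  0.32869023] tcp board [ 0.08928058 -0.04898705]
block 4080 [[-0.0049 -0.0907  0.0326]
 [ 0.0111 -0.0599  0.0341]
 [ 0.0276 -0.0289  0.0355]]
0.98 [38. 59. 77. 64.] [[-0.0567 -0.2871  0.0026]
 [-0.0395 -0.2613  0.0218]
 [-0.022  -0.2456  0.0236]]
0.96 [308. 131.  89.  51.] [[-0.0043 -0.0935  0.0326]
 [ 0.0111 -0.0616  0.0341]
 [ 0.027  -0.0295  0.0355]]
jaw 1940 [[-0.0156  0.0436  0.0198]
 [ 0.0036  0.0514  0.0358]
 [ 0.0234  0.0638  0.04  ]]
```

View pics/w3.png

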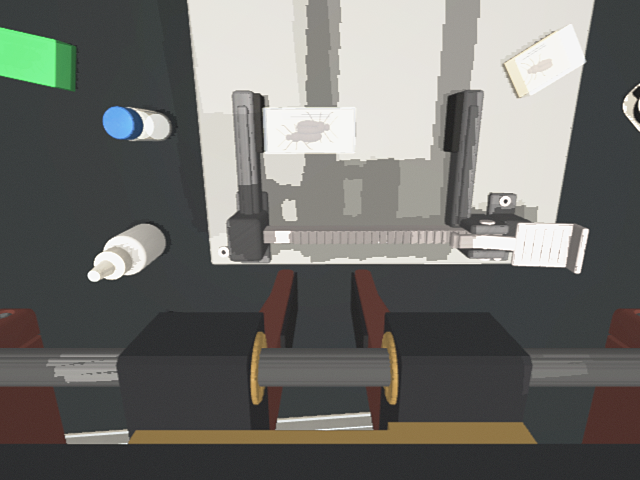

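The block shows at (310,131), board (11, -60) mm, and the jaw is still open on the right. I'll lower the slightly open fingers behind the block.

Request:
arm_command(
  increments=[
    [33,-9,0,0,0,0,0.3],
    [33,-9,50,0,0,0,0.3],
    [33,-9,90,0,0,0,0.3],
    [33,-9,120,0,0,0,0.3],
    [33,-9,128,0,0,0,0.3],
    [33,-9,128,0,0,0,0.3],
  ],
)

```text
t: 9.38
tcp_pos: [0.6221, 0.0165, 0.2011]
orientation: [-3.142, -0.0, 3.057]
contact_force: [-0.2, 0.5, -0.1]
grip_width: 0.0267
grip_force: 0.0
```

Request:
arm_command(
  increments=[
    [8,0,0,0,0,0,0.3],
    [14,0,0,0,0,0,0.3],
    [19,0,0,0,0,0,0.3],
    [24,0,0,0,0,0,0.3],
    [30,0,0,0,0,0,0.3],
    [36,0,0,0,0,0,0.3],
    [42,0,0,0,0,0,0.3],
    [48,0,0,0,0,0,0.3],
    [54,0,0,0,0,0,0.3],
    [60,0,0,0,0,0,0.3],
  ],
)

```text
t: 10.62
tcp_pos: [0.5617, 0.0208, 0.2011]
orientation: [-3.141, -0.0, 3.056]
contact_force: [1.2, 0.8, -0.3]
grip_width: 0.0264
grip_force: 0.2
```

```bash
cat > b.py <<'E'
from h import *
import sys
f=grab_frame(sys.argv[1]); T=T_tool(); cv2.imwrite(sys.argv[2],f['img']); wb=board(cloud(f,T)); o=get_obs(); print(o['contact_force'],'tcp board',(o['tcp_pos'][:2]-c)@Rb)
for d in silhouettes(sys.argv[1],'block_mid')[:5]:
    p=wb[d['mask']]; print(round(d['score'],2),np.round(d['bbox']),np.nanpercentile(p,[2,50,98],0).round(4).tolist())
    q=p[abs(p[:,2]-.034)<.005]
    if len(q)>30: print(cv2.minAreaRect((q[:,:2]*1000).astype(np.float32)))
E
python3 b.py wrist pics/w4.png
```

```text
[-0.75363672  0.06746756  0.56858539] tcp board [-0.00488984 -0.05847479]
0.8 [320. 239. 159.  86.] [[-0.0504, -0.0939, 0.0165], [-0.0364, -0.0612, 0.0339], [-0.018, -0.0285, 0.0352]]
((-33.56127166748047, -61.34756088256836), (68.54705810546875, 33.76395034790039), 89.85723876953125)
```

Request:
arm_command(
  increments=[
    [6,0,0,0,0,0,0.3],
    [12,0,0,0,0,0,0.3],
    [18,0,0,0,0,0,0.3],
    [24,0,0,0,0,0,0.3],
    [29,0,0,0,0,0,0.3],
    [31,0,0,0,0,0,0.3],
    [31,0,0,0,0,0,0.3],
  ],
)

```text
t: 11.6
tcp_pos: [0.5311, 0.0235, 0.2011]
orientation: [-3.141, -0.0, 3.056]
contact_force: [0.1, -0.1, 0.4]
grip_width: 0.0264
grip_force: 0.0
```

Request:
arm_command(
  increments=[
    [-8,0,0,0,0,0,0.3],
    [-12,0,0,0,0,0,0.3],
    [-12,0,-50,0,0,0,0.3],
    [-12,0,-110,0,0,0,0.3],
    [-30,0,-150,0,0,0,0.3],
    [-70,0,-150,0,0,0,0.3],
    [-70,0,-150,0,0,0,0.3],
  ],
)

```text
t: 12.48
tcp_pos: [0.6038, 0.0171, 0.3522]
orientation: [-3.141, 0.004, 3.056]
contact_force: [0.2, -1.0, -0.3]
grip_width: 0.0261
grip_force: 0.0
```

```bash
python3 b.py wrist pics/w5.png; python3 - <<'E'
from h import *
T=T_tool(); f=grab_frame('wrist'); wb=board(cloud(f,T))
m=(abs(wb[...,2]-.03)<.011)&(wb[...,0]>-.02)&(wb[...,0]<.024)&(wb[...,1]>0)&(wb[...,1]<.09)
p=wb[m]; print('jaw',m.sum(),np.percentile(p,[1,50,99],0).round(4))
E
```

```text
[-0.74512946 -0.01701637 -0.09678471] tcp board [ 0.03643473 -0.05858969]
0.66 [321.  98.  86.  50.] [[-0.0821, -0.0939, 0.0304], [-0.0662, -0.0615, 0.0334], [-0.0498, -0.0289, 0.0349]]
((-66.39337158203125, -61.481056213378906), (68.47720336914062, 33.25440979003906), 89.97655487060547)
0.58 [ 65. 123.  99.  57.] [[-0.067, -0.314, 0.0011], [-0.0464, -0.2767, 0.0213], [-0.0262, -0.246, 0.0229]]
jaw 1498 [[-0.0165  0.0436  0.0202]
 [ 0.003   0.0514  0.0358]
 [ 0.0234  0.0636  0.0401]]
```

View pics/w5.png

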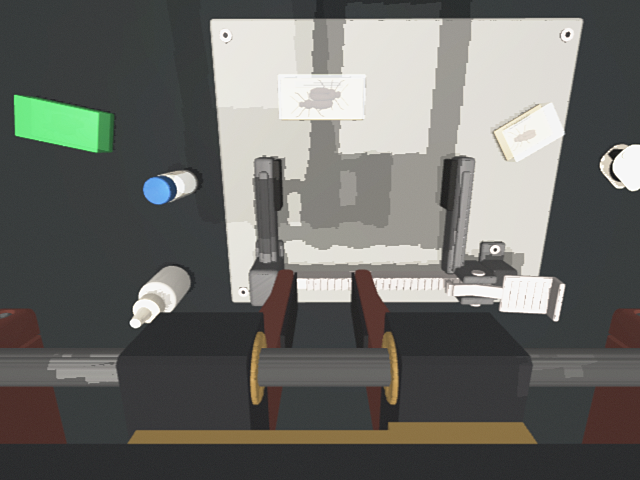

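The block lies flat at (321,98), board (-66, -61) mm, clear of both jaw tips. The jaw is fully open, with its arm at (458,200), and the arm touches nothing.

```bash
python3 -c "
from bench import *
print(close_job())"
```

```text
the job is handed in; nothing more can be done
None
```

The job is handed in: the lever was pressed, the jaw was pushed to its open stop (about 70 mm of travel), and the block lies flat on the board at about x = -66, y = -61 mm, clear of both jaw tips with the arm touching nothing; the hand-in returned no verdict.

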